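# Vent the leak tester at its spring-centred valve

## Robot

A 7-joint arm with a two-finger parallel gripper is mounted at the origin on a cart in front of the work surface, level with it; the furniture and walls round the work are solid. World frame = base frame: x ahead of the robot, y to its left, z up, the work surface at z = 0. Lengths are in m, angles in rad, forces in N, time in s.
With the tool pointing down it reaches from about 0.35 to 0.9 m from the base axis. Payload 8.1 kg.
Tool frame: the origin (TCP) lies midway between the tips of the shut fingers; the grasp point (between the pads) lies arm.grasp_offset behind it (arm.grasp_offset is the distance from the TCP to the grasp point, in m); z points along the fingers, y is the line along which they close (so a half turn about z gives the same grasp; the last joint's range is limited). The gripper opens to 92 mm and grips with 3 to 60 N. Pads are 19 mm wide; open, the fingers measure 130 mm over their backs; the gripper's body (75 mm by 190 mm) begins 47 mm behind the grasp point.
Start: joints at [1.136, 0.434, 0.025, 1.573, -0.012, 1.134, -0.075], TCP at [0.204, -0.591, 0.227] pointing down, gripper open.
Joint ranges: [-2.62, 2.62], [-0.44, 2.09], [-1.27, 1.32], [0.08, 2.57], [-1.32, 4.46], [0.12, 2], [-2.74, 2.74]. Speed limits (rad/s): [2.22, 2.22, 3.01, 3.01, 3.14, 3.14, 3.14].

## Interface

Orientations are given as a rotation vector (axis times angle).
In Python, from cell import observe, imaging, arm gives the robot as it stands.
- The arm moves only by the tool apply_moves, never from a script. Its argument "commands" is a list of rows, each a list of 5 numbers: the opening in per cent of the stroke, from 0 (shut) to 100 (fully open), then the shift along the world's x, y, z in units of 0.06 m (1.0 is 0.06 m), then the turn about the world's z in units of 0.5 rad (1.0 is 0.5 rad). A call has 1 to 12 rows; each row shifts and turns the commanded pose from where the row before left it; what a row does not reach is not made up. A row lasts 1/8 s, in which the tool goes at most 62.5 mm and 10.7 degrees, less where a joint would pass 70% of its speed; a pose out of reach is approached as far as the arm can. A call with a number of a shift or a turn outside -1 to 1 is refused whole. A call with a gripper value outside its range is refused whole. The fingers move at their own pace and stop on an object; "newtons" is the grip in N (left out, the last holds). Time passes only in rows, so rows that do not move let the fingers close. It gives the time, the measured TCP pose, the force, the opening and the grip force at its end, in the units of the state.
- observe(): the state, without advancing time (a new reading comes with each control period).
- imaging.get_image(name): name is "side" or "top" or "wrist"; returns (picture, depth): 384x512x3 uint8, red, green, blue; 384x512 float32, m along the optical axis (not along the pixel's ray), 0 where there is no reading.
- imaging.camera_params(name): a dict with "camera_matrix" (3x3 intrinsics, pixels), "dist" ([k1, k2, p1, p2, k3] as OpenCV has them; the pictures are not rectified), "origin" and "rotation" of the camera in the world; the wrist camera has in their place "tool_from_camera" (4x4, takes a point from camera to tool coordinates, whose origin is the TCP and whose axes are the flange's). Camera axes: x right, y up, looking along -z (the intrinsics and any distortion apply to the point x, -y, -z); pixel columns grow to the right and rows downward; lengths in m; the calibration is good to about 2 mm. A picture is of the moment at which its call begins: read the wrist's pose just before it. camera_params takes no time and is no camera call.
- arm.sign_off(): hands the job in; it is judged then, once.
The state is a dict: "clock": time; "joints": joint angles; "dq": joint speeds; "joint_efforts": joint torques, N m; "position": TCP position; "ee_rot": TCP orientation; "force": force on the tool from outside, world axes, zero at the start; "ft_torque": the same for the moment, N m; "width": opening from 0.0 (shut) to 1.0 (fully open); "gripper_force": force on a finger pad.
Only numpy, scipy, OpenCV 4.12 (cv2) and the standard library are available. Lean on these libraries where they do the work, as an engineer would, in place of code of your own. Each camera call takes 0.05 s, during which the arm holds its last target. There are 200 camera calls.

## Task

Vent the leak-test rig: of the two hand valves on the bench, take the one with the tall ball-knobbed lever and push that lever all the way over towards its own brass silencer. Hold it there for about two seconds, then let go so that it springs back to the middle. Do not swing it the other way, and leave the short lever with the T-shaped handle alone.

Things in the scene. Friction and masses are not known exactly. Their poses are not given: they have to be found in the camera images.
- tall_lever (a joint): Angle (rad) of the tall lever, a 10 mm steel rod with a black ball knob; its level axle lies 65 mm above the bench in the middle of its valve. 0 = upright, kept there by a spring; positive = leaning towards the brass silencer; stops at -0.5 and 0.5; beyond 0.36 the valve is fully open. About 7 N at the knob swings it fully; let go, it returns upright without overshoot.
- tall_lever_knob (a point): Centre of the tall lever's ball knob (34 mm diameter), 105 mm from the axle: 170 mm above the bench when upright. It swings in the upright plane through knob and silencer tip; at 0.5 rad it has gone 50 mm towards the silencer and sunk 13 mm. The point's z axis points up along the rod, its y axis to the silencer's side.
- tall_valve_silencer_tip (a point): Free end of the ribbed brass silencer (22 mm diameter) sticking out level from one end of the tall-levered valve, 34 mm above the bench, 76 mm sideways from the upright knob. The other end has a flat dark cap. The valve is a 60x66 mm aluminium block, top 58 mm above the bench, on a 100x80 mm foot fixed to the bench, turned any way.
- short_lever (a joint): Angle (rad) of the lever on the other valve, to be left alone: same block and silencer, but a short lever with a T-shaped handle (56 mm cross-bar, 16 mm thick, 120 mm above the bench). The valves stand at least 0.2 m apart and may change places. 0 = upright, kept there by a spring; stops at -0.5 and 0.5.

How it is judged:
On the way:
1. the tall lever is pushed over towards its silencer (beyond 0.36 rad) and held there at least 1.5 s (value of joint tall_lever above 0.36 rad), for 1.5 s.
At the end, for the whole second after the job is handed in: Both levers stand upright in the middle (within 0.08 rad), the tall one released and at rest (value of joint tall_lever between -0.08 and 0.08 rad and velocity of joint tall_lever between -0.1 and 0.1 rad/s and value of joint short_lever between -0.08 and 0.08 rad); the robot touches nothing.
It fails at once if the tall lever is swung away from its silencer by more than 0.2 rad (value of joint tall_lever below -0.2 rad).
It fails at once if the short lever is moved by more than 0.12 rad (value of joint short_lever above 0.12 rad or value of joint short_lever below -0.12 rad).
It also fails if it takes over 32 s, if anything falls off the work surface, if the arm or the gripper's body presses on something with over 40 N, if the wrist force passes 120 N, or if a joint passes its speed limit or range.

## Working session

There is one attempt and no reset: what is moved stays moved. The work goes in short steps, Python scripts to look and compute and a tool call to move; the robot and the scene stay as the last step left them, time stands still between calls to the robot, and variables do not carry over. Pictures are saved under pics/ and viewed, at most 10 in all, crops included, and the job is handed in when it is done.

Besides the shell and the picture viewer there is one more tool, called after "Emit:" by a JSON object that holds its "fn" and its "kwargs". apply_moves: Moves the arm, as the interface text tells. Its arguments: {"type":"object","properties":{"commands":{"type":"array"},"newtons":{"type":"number"}},"required":["commands"]}

```bash
mkdir -p pics; cat > h.py <<'E'
import numpy as np, cv2
from cell import observe, imaging, arm
def cloud(name):
    im,d=imaging.get_image(name); p=imaging.camera_params(name)
    K=np.array(p["camera_matrix"]);D=np.array(p["dist"],float)
    h,w=d.shape; u,v=np.meshgrid(np.arange(w),np.arange(h))
    q=cv2.undistortPoints(np.stack([u,v],-1).reshape(-1,1,2).astype(float),K,D).reshape(h,w,2)
    c=np.stack([q[...,0]*d,-q[...,1]*d,-d],-1)
    P=c@np.array(p["rotation"]).T+np.array(p["origin"]); P[d==0]=np.nan
    return im,d,P
E
python3 - <<'E'
from h import *
s=observe();print(s)
for n in("top","side"):
    im,d,P=cloud(n); np.savez(n,im=im,P=P); cv2.imwrite(f"pics/{n}.png",im[...,::-1]); print(imaging.camera_params(n)["origin"])
E
```

```text
{'clock': 0.0, 'joints': array([ 1.13641137,  0.4352015 ,  0.02496887,  1.574064  , -0.01161172,
        1.13394254, -0.07509345]), 'dq': array([-0.00045713,  0.00051634, -0.00014165, -0.00072956, -0.00116912,
        0.00144396, -0.00123669]), 'joint_efforts': array([-3.92170041e-04, -6.67853093e+01,  9.84536223e-01, -3.14459431e+01,
       -6.05199533e-02,  4.28507896e-02,  1.35092664e-04]), 'position': array([ 0.20338235, -0.59048185,  0.22597103]), 'ee_rot': array([-3.09707408e+00, -5.18444788e-01,  5.68926806e-04]), 'force': array([ 0.75456319, -0.31330235, -0.01058277]), 'ft_torque': array([ 0.00505033,  0.02800692, -0.0271141 ]), 'gripper_force': 0.0, 'width': 1.0020554084422655}Traceback (most recent call last):
  File "<stdin>", line 4, in <module>
  File "h.py", line 9, in cloud
    P=c@np.array(p["rotation"]).T+np.array(p["origin"]); P[d==0]=np.nan
      ~~~~~~~~~~~~~~~~~~~~~~~~~~~^~~~~~~~~~~~~~~~~~~~~~
ValueError: operands could not be broadcast together with shapes (384,512) (3,)
```

```bash
sed -i 's/c@np.array(p\["rotation"\]).T/c@cv2.Rodrigues(np.array(p["rotation"],float))[0].T/' h.py
python3 - <<'E'
from h import *
for n in("top","side"):
    p=imaging.camera_params(n);print(p["origin"],p["rotation"])
    im,d,P=cloud(n); np.savez(n,im=im,P=P); cv2.imwrite(f"pics/{n}.png",im[...,::-1])
E
```

```text
[0.34912783 0.11312317 1.12010901] [ 0.10836504 -0.0941267  -1.54066981]
[0.11454235 0.73943982 0.74112811] [ 0.32434165 -1.13556499 -2.39147516]
```

View pics/top.png

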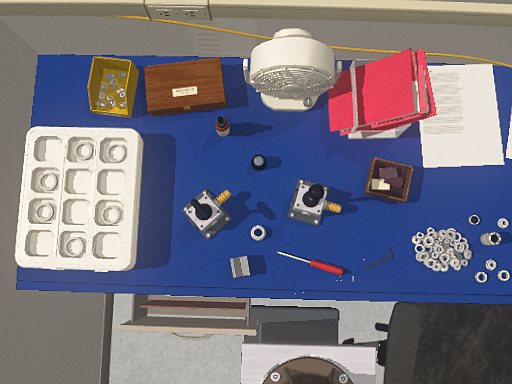

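View pics/side.png

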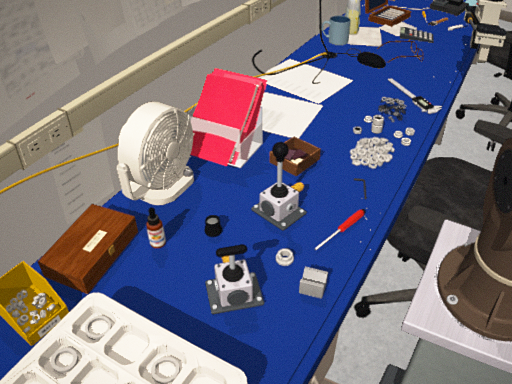

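The tall ball-knob valve is at top pixel (315,192), with its brass silencer tip at (340,209). The T-handle valve is at (205,210). In the side view the knob is at (280,150).

```bash
python3 - <<'E'
from h import *
for n,box in(("top",(280,165,350,235)),("side",(245,130,320,230))):
    z=np.load(n+".npz");im,P=z["im"],z["P"];x0,y0,x1,y1=box
    p=P[y0:y1,x0:x1].reshape(-1,3);c=im[y0:y1,x0:x1].reshape(-1,3).astype(int)
    k=p[(p[:,2]>.158)&(p[:,2]<.2)]
    f=lambda q:np.linalg.norm(q-w,axis=1)-.017
    from scipy.optimize import least_squares
    r=least_squares(lambda w:np.linalg.norm(k-w,axis=1)-.017,k.mean(0)-[0,0,.01],loss="soft_l1",f_scale=.002)
    print(n,len(k),k.max(0),"knob",r.x,r.cost)
    b=p[(c[:,0]>c[:,2]+60)&(c[:,0]>120)&(p[:,2]>.02)&(p[:,2]<.06)]
    print("brass",len(b),b.mean(0),b.min(0),b.max(0))
    t=p[(p[:,2]>.052)&(p[:,2]<.064)]
    rc=cv2.minAreaRect(t[:,:2].astype(np.float32));print("block",rc)
    d=b.mean(0)-r.x; print("dir",np.degrees(np.arctan2(d[1],d[0])), "farthest",((b-r.x)[:,:2]@(d[:2]/np.linalg.norm(d[:2]))).max())
z=np.load("top.npz");P=z["P"];p=P[180:235,175:235].reshape(-1,3);t=p[(p[:,2]>.105)&(p[:,2]<.14)];print("T",len(t),t.mean(0),t.min(0),t.max(0))
p=P[40:285].reshape(-1,3);p=p[(p[:,0]<.62)&(p[:,2]>.1)];print("high near",np.nanmax(p,0))
E
```

```text
top 207 [0.50605079 0.02276589 0.18886088] knob [0.49135262 0.00605825 0.17036619] 0.00012190673125813043
brass 98 [ 0.47501145 -0.04994329  0.04259704] [ 0.46545832 -0.06582025  0.03163683] [ 0.48562958 -0.03401625  0.04888934]
block ((0.49179577827453613, 0.009081114083528519), (0.07223589718341827, 0.06013498082756996), 74.80595397949219)
dir -106.26716973754232 farthest 0.07446727116956982
side 202 [0.50769129 0.0271952  0.18817063] knob [0.49189414 0.00861674 0.16977339] 0.00013073525966275775
brass 154 [ 0.5218239  -0.11110639  0.03901932] [ 0.46502102 -0.23168144  0.02059405] [ 0.6788546  -0.03317963  0.0596605 ]
block ((0.5715926885604858, -0.0636390894651413), (0.0786406546831131, 0.301387757062912), 47.3559455871582)
dir -75.96421590644472 farthest 0.24427823233685927
T 173 [0.45372062 0.25316943 0.12644685] [0.43303514 0.2328381  0.12031324] [0.47684326 0.27366096 0.13195325]
high near [0.61976601 0.72219915 0.18886088]
```

Emit:
{"fn": "apply_moves", "kwargs": {"commands": [[0, 0, 0, 0.6, 0], [0, 0, 0.2, 0.6, 0], [0, 0.3, 0.65, 0, 0.2], [0, 0.3, 0.65, 0, 0.2], [0, 0.3, 0.65, 0, 0.2], [0, 0.3, 0.65, 0, 0.2], [0, 0.3, 0.65, 0, 0.2], [0, 0.3, 0.65, 0, 0.2], [0, 0.3, 0.65, 0, 0.2], [0, 0.3, 0.65, 0, 0.2], [0, 0.3, 0.65, 0, 0.2], [0, 0.3, 0.65, 0, 0.14]], "newtons": 20}}

```text
clock: 1.65
position: [0.3838, -0.1876, 0.2987]
ee_rot: [2.497, 1.907, -0.0]
force: [0.2, 0.5, 0.6]
width: 0.003
gripper_force: 0.0
```

```bash
python3 -c "
from h import *
s=observe();print(s['joints'],s['position'],s['ee_rot'],s['width'],arm.grasp_offset)"
```

```text
[ 0.70330029  0.0766342  -0.39614593  1.87975568  0.03197212  1.19121342
  0.0298652 ] [ 0.38382034 -0.18761075  0.29872041] [ 2.49674816e+00  1.90654235e+00 -1.21054951e-04] 0.002795098043803385 0.0188
```

Emit:
{"fn": "apply_moves", "kwargs": {"commands": [[0, 0.3, 0.6, 0, 0], [0, 0.3, 0.6, 0, 0], [0, 0.3, 0.6, 0, 0], [0, 0.3, 0.6, 0, 0], [0, 0.3, 0.6, 0, 0], [0, 0.3, 0.6, 0, 0], [0, 0.3, 0.7, 0, 0], [0, 0, 0, 0, 0], [0, 0, 0, 0, 0]]}}

```text
clock: 2.78
position: [0.5093, 0.0686, 0.2984]
ee_rot: [-2.499, -1.904, 0.002]
force: [-0.3, -0.9, 0.9]
width: 0.005
gripper_force: 0.0
```

```bash
python3 - <<'E'
from h import *
s=observe();print(s['joints'],s['position'],s['ee_rot'],s['dq'].round(3))
ims=[imaging.get_image(n)[0] for n in("side","wrist")]
cv2.imwrite("pics/a.png",cv2.resize(np.hstack([ims[0][80:330,150:430],ims[1][67:317,116:396]]),(800,357))[...,::-1])
E
```

```text
[ 0.2489343   0.26143691 -0.60790439  1.69076647  0.15699839  1.23945445
 -0.66338696] [0.50928327 0.06857586 0.29835725] [-2.49912654e+00 -1.90353768e+00  1.58410567e-03] [ 0.02  -0.01   0.013  0.006  0.001 -0.     0.001]
```

View pics/a.png

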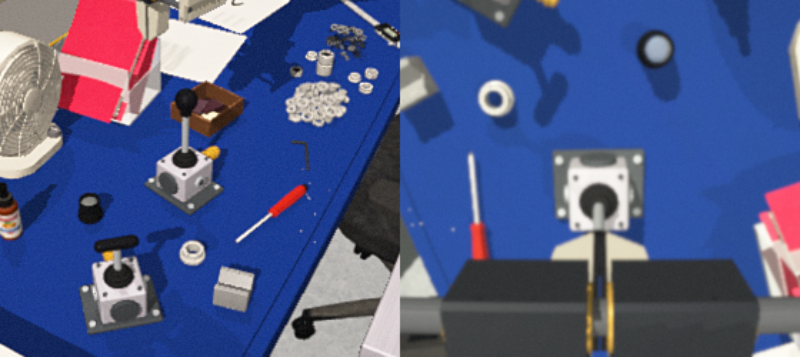

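Emit:
{"fn": "apply_moves", "kwargs": {"commands": [[0, 0, 0, -0.6, 0], [0, 0, 0, -0.6, 0], [0, 0, 0, -0.6, 0], [0, 0, 0, -0.6, 0], [0, 0, 0, -0.25, 0], [0, 0, 0, 0, 0], [0, 0, 0, 0, 0]]}}

```text
clock: 3.75
position: [0.5105, 0.0691, 0.1411]
ee_rot: [2.499, 1.902, 0.003]
force: [-0.1, 0.5, 0.1]
width: 0.004
gripper_force: 0.0
```

```bash
python3 - <<'E'
from h import *
s=observe();print(s['position'],s['ee_rot'],s['force'])
im=imaging.get_image("side")[0]
cv2.imwrite("pics/b.png",cv2.resize(im[100:260,190:350],(560,560))[...,::-1])
E
```

```text
[0.51045347 0.06912376 0.14106674] [2.498907   1.9022226  0.00277549] [-0.0622396   0.50306919  0.09667609]
```

View pics/b.png

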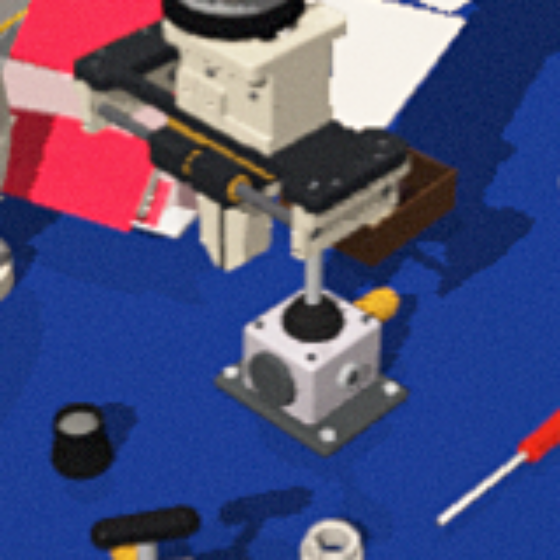

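The tool is behind the knob on the cap side, the lever is upright, and the fingertips are at (235,260) in the crop.

Emit:
{"fn": "apply_moves", "kwargs": {"commands": [[0, -0.06, -0.22, 0, 0], [0, -0.06, -0.22, 0, 0], [0, -0.06, -0.22, 0, 0], [0, -0.06, -0.22, 0, 0], [0, 0, 0, 0, 0]]}}

```text
clock: 4.42
position: [0.4951, 0.0151, 0.1399]
ee_rot: [2.501, 1.901, 0.0]
force: [1.2, 2.9, 1.4]
width: 0.002
gripper_force: 1.0
```

```bash
python3 - <<'E'
from h import *
s=observe();print(s['position'],s['ee_rot'],s['force'])
im=imaging.get_image("side")[0]
cv2.imwrite("pics/c.png",cv2.resize(im[100:260,190:350],(560,560))[...,::-1])
E
```

```text
[0.49512646 0.01505061 0.13988206] [2.50083160e+00 1.90077068e+00 2.30914944e-04] [1.24105509 2.89645964 1.39757088]
```

View pics/c.png

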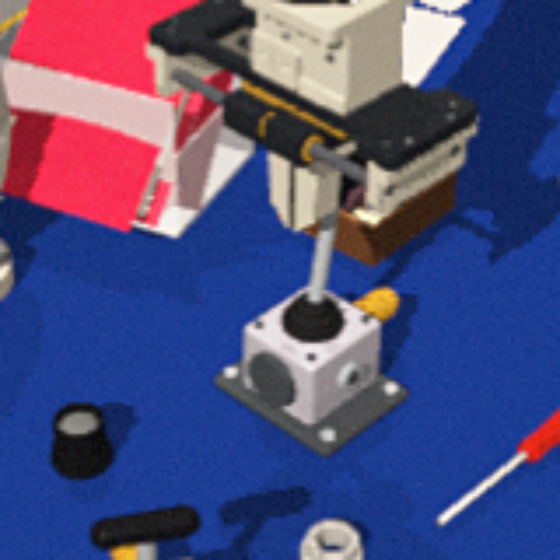

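The lever is leaning towards the silencer with about 3 N on it, as expected. I'll push the remaining 27 mm and hold.

Emit:
{"fn": "apply_moves", "kwargs": {"commands": [[0, -0.04, -0.145, 0, 0], [0, -0.04, -0.145, 0, 0], [0, -0.04, -0.145, 0, 0], [0, 0, 0, 0, 0], [0, 0, 0, 0, 0]]}}

```text
clock: 5.1
position: [0.4877, -0.0087, 0.1394]
ee_rot: [-2.497, -1.904, -0.001]
force: [2.0, 7.2, -2.2]
width: 0.008
gripper_force: 4.0
```

```bash
python3 - <<'E'
from h import *
s=observe();print(s['position'],s['force'])
im,d,P=cloud("side")
p=P[100:200,240:330].reshape(-1,3);c=im[100:200,240:330].reshape(-1,3)
print(imaging.camera_params("side")["origin"])
cv2.imwrite("pics/d.png",cv2.resize(im[100:260,190:350],(560,560))[...,::-1])
E
```

```text
[ 0.48770255 -0.00866899  0.13942942] [ 1.97427959  7.16999557 -2.22531518]
[0.11454235 0.73943982 0.74112811]
```

View pics/d.png

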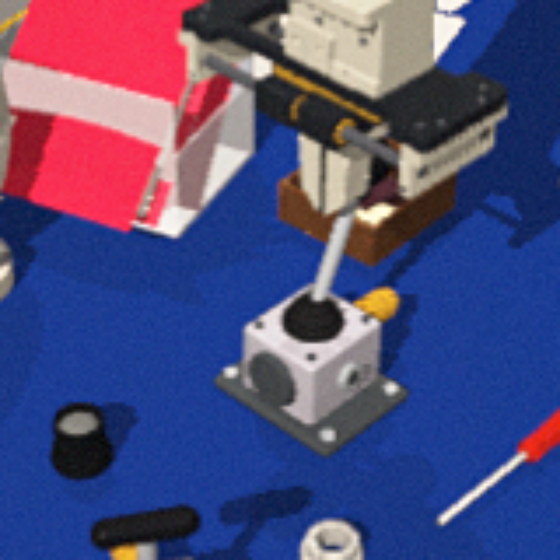

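The lever is at about 0.42 rad with 7.4 N. I'll nudge it 3 mm further for margin and hold.

Emit:
{"fn": "apply_moves", "kwargs": {"commands": [[0, -0.01, -0.05, 0, 0], [0, 0, 0, 0, 0], [0, 0, 0, 0, 0], [0, 0, 0, 0, 0], [0, 0, 0, 0, 0], [0, 0, 0, 0, 0], [0, 0, 0, 0, 0], [0, 0, 0, 0, 0], [0, 0, 0, 0, 0], [0, 0, 0, 0, 0], [0, 0, 0, 0, 0], [0, 0, 0, 0, 0]]}}

```text
clock: 6.65
position: [0.487, -0.0108, 0.1391]
ee_rot: [-2.495, -1.904, -0.002]
force: [2.9, 9.7, -8.2]
width: 0.003
gripper_force: 5.3
```

Emit:
{"fn": "apply_moves", "kwargs": {"commands": [[0, 0, 0, 0, 0], [0, 0, 0, 0, 0], [0, 0, 0, 0, 0], [0, 0, 0, 0, 0], [0, 0, 0, 0, 0]]}}

```text
clock: 7.28
position: [0.4871, -0.0108, 0.1392]
ee_rot: [-2.495, -1.904, -0.002]
force: [2.7, 9.4, -7.9]
width: 0.002
gripper_force: 5.3
```

Emit:
{"fn": "apply_moves", "kwargs": {"commands": [[0, 0.05, 0.19, 0, 0], [0, 0.05, 0.19, 0, 0], [0, 0.05, 0.19, 0, 0], [0, 0.05, 0.19, 0, 0], [0, 0.05, 0.19, 0, 0], [0, 0.05, 0.19, 0, 0], [0, 0.05, 0.19, 0, 0], [0, 0.05, 0.19, 0, 0], [0, 0, 0, 0.5, 0], [0, 0, 0, 0.5, 0], [0, 0, 0, 0.5, 0], [0, 0, 0, 0, 0]]}}

```text
clock: 8.78
position: [0.5127, 0.0792, 0.2319]
ee_rot: [2.498, 1.902, 0.006]
force: [0.4, 0.3, -1.1]
width: 0.007
gripper_force: 0.0
```

Emit:
{"fn": "apply_moves", "kwargs": {"commands": [[0, 0, 0, 0, 0], [0, 0, 0, 0, 0], [0, 0, 0, 0, 0], [0, 0, 0, 0, 0]]}}

```text
clock: 9.28
position: [0.5112, 0.0783, 0.2293]
ee_rot: [-2.499, -1.903, 0.001]
force: [0.2, 0.3, -0.4]
width: 0.004
gripper_force: 0.0
```

```bash
python3 - <<'E'
from h import *
s=observe();print(s['clock'],s['position'],s['force'])
im=imaging.get_image("side")[0]
cv2.imwrite("pics/e.png",cv2.resize(im[100:320,170:390],(600,600))[...,::-1])
E
```

```text
9.275 [0.5111884  0.07834404 0.22934948] [ 0.16580674  0.31907819 -0.38521887]
```

View pics/e.png

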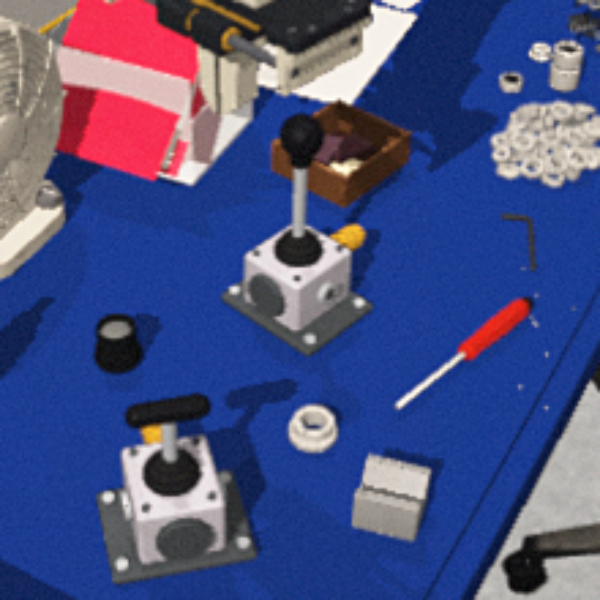

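Both levers stand upright (tall knob at (301,140), T-handle at (168,410)) and the arm is clear.

```bash
python3 -c "
from h import *
print(arm.sign_off())"
```

```text
the job is handed in; nothing more can be done
None
```

I pushed the tall lever over to its silencer (about 0.42–0.45 rad by my estimate), held it for about 2.2 s and released it; it sprang back upright, the short lever was not touched, and the job is handed in at about 9.3 s.

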